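Switch off the hob and hang up the steamer basket

TASK

The steaming is done. First switch the hob off by sliding its power control fully to the left end of its track (left as the robot at its place sees it), then lift the steamer basket out of the pan by its arch handle and hang it by that handle on the hook of the stand. Leave it hanging still, and leave the pan on the hob and the mug and the spice jar where they are.

Things in the scene. Friction and masses are not known exactly. Their poses are not given: they have to be found in the camera images.
- hob: Portable hob, fixed: flat steel box with black top, 280 (x) x 350 (y) x 40 mm high. Origin at the centre of its underside, on the counter. Its control side faces -x (the robot); its yaw is within 0.2 rad. It stands on one side of the robot's midline, the stand on the other; either may be left.
- power_slide (a joint): Slide control of the hob in m: 0 = right end of its track, 0.09 = left end stop (off). It starts between 0 and 0.05, grows along the hob's +y axis, has about 1.5 N of friction and stays where it is left.
- power_slide_top (a point): Centre of the top of the slide control's grip, 94 mm above the counter: upright grey block 28 mm (hob x) x 20 mm (hob y) x 40 mm high, on a low aluminium track (14 mm high, 40 x 140 mm) along the hob's y axis, 115 mm in front of the hob's centre.
- pan: Wide steel pan, loose, 1.2 kg, on the hob with its centre about 35 mm behind the hob's centre (hob +x). Outer diameter 180 mm, 45 mm high, floor 5 mm thick, two black loop handles at its y sides (250 mm over both). Origin at the centre of its underside, 40 mm above the counter.
- basket: Perforated light-metal steamer basket, loose, 0.25 to 0.4 kg, upright in the pan. Body 100 mm diameter, 65 mm high. Rigid arch handle: straps at y = +52 and -52 mm carry a straight level bar along y, 104 mm long, 10 mm thick (x), its underside 138 and top 150 mm above the origin (centre of the basket's underside). Same when turned half round. The bar may be pinched anywhere along its length.
- basket_bar (a point): Middle of the underside of the basket's handle bar (axes as the basket). The opening under the bar is 100 mm wide and 73 mm high, down to the basket's rim.
- stand: Fixed dark steel hook stand. Origin on the counter straight below the hook's seat; x runs along the hook's arm from tip to post. Post 16 mm thick at x = +85 mm, 238 mm high with the ball on top; foot plate 120 x 120 x 12 mm around it. The arm points to the robot (yaw within 0.3 rad). A bar laid across it between tip and post cannot slide off.
- hook_seat (a point): Seat of the hook: top of its level round arm (12 mm thick), 210 mm above the counter, where the basket's bar should lie across it; axes as the stand. The arm runs from the post to x = -20 mm, then bends up to a tip at x = -36 mm, 232 mm above the counter. With the bar's middle here the basket clears the post by about 27 mm.
- mug: White mug, 72 mm in diameter, 80 mm high, handle at its +y; stands 130 to 160 mm in front of the stand's origin (towards the robot). Origin under its centre. Leave alone.
- spice_jar: Glass jar with lid, 60 mm in diameter, 95 mm high, on the left. Origin under its centre. Leave alone.
Not all that is in view belongs to the job. Leave any red look-alike of the stand alone.

How it is judged:
On the way, in this order (a step that is already met when the one before it is completed fails the run):
1. the power control is at its left end stop, the basket still in the pan (value of joint power_slide above 0.083 m and distance of basket from where it was at the start of the episode below 0.04 m), for 0.2 s.
2. the basket hangs by its handle bar on the hook (x of basket_bar in the frame of hook_seat between -0.03 and 0.045 m and y of basket_bar in the frame of hook_seat between -0.045 and 0.045 m and z of basket_bar in the frame of hook_seat between -0.02 and 0.025 m and contact force between basket and stand above 0.8 N and angle between basket's own z axis and vertical below 0.5 rad), for 0.2 s.
At the end, for the whole second after the job is handed in: Power control within 7 mm of its left end; basket hanging by its bar on the hook: bar middle within 45 mm of the seat sideways, -30 to +45 mm along the arm, -20 to +25 mm in height, weight on the stand, tilt under 0.5 rad, still (0.05 m/s, 0.6 rad/s); pan within 40 mm of its start (all of step 2 and value of joint power_slide above 0.083 m and linear speed of basket below 0.05 m/s and angular speed of basket below 0.6 rad/s and distance of pan from where it was at the start of the episode below 0.04 m); the robot touches nothing.
It fails at once if the mug or the spice jar is shifted by more than 40 mm (distance of any of mug, spice_jar from where it was at the start of the episode above 0.04 m).
It fails at once if the pan is shifted by more than 40 mm (distance of pan from where it was at the start of the episode above 0.04 m).
It also fails if it takes over 61 s, if anything falls off the work surface, if the arm or the gripper's body presses on something with over 40 N, if the wrist force passes 120 N, or if a joint passes its speed limit or range.

ROBOT

A 7-joint arm with a two-finger parallel gripper is mounted at the origin on the work surface. World frame = base frame: x ahead of the robot, y to its left, z up, the work surface at z = 0. Lengths are in m, angles in rad, forces in N, time in s.
With the tool pointing down it reaches from about 0.425 to 0.925 m from the base axis. Payload 6.8 kg.
Tool frame: the origin (TCP) lies on the centre line of the jaws, within the pads' length; the fingertips stand 8 mm ahead of it and the grasp point (between the pads) lies 11 mm behind it (r.finger_overhang is the distance from the TCP to the fingertips, in m); x points along the fingers, z is the direction in which the jaws open and shut, and the axes are right-handed (so a half turn about x gives the same grasp; the last joint's range is limited). The gripper opens to 85 mm and grips with 20 to 120 N. Pads are 22 mm wide; open, the fingers measure 114 mm over their backs; the gripper's body (76 mm by 85 mm) begins 54 mm behind the grasp point. The pads swing forward as they close: fully open they stand 13 mm farther back than shut.
Start: joints at [-1.217, 0.477, 0.022, 1.555, -0.011, 1.109, -0.083], TCP at [0.301, 0.604, 0.21] pointing down, gripper open.
Joint ranges: [-2.96, 2.96], [-0.34, 2.1], [-1.41, 1.46], [0.24, 2.44], [-1.37, 4.51], [0.17, 1.92], [-2.96, 2.96]. Speed limits (rad/s): [2.39, 2.39, 3.14, 3.14, 3.14, 3.14, 3.14].

INTERFACE

Orientations are given as a rotation vector (axis times angle).
In Python, from bench import r gives the robot as it stands. The module is installed in compiled form; this text tells all that it offers.
- The arm moves only by the tool play_rows, never from a script. Its argument "plan" is a list of rows, each a list of 5 numbers: the opening, from -1 (shut) to 1 (fully open), then the shift along the world's x, y, z in m, then the turn about the world's z in rad. A call has 1 to 10 rows; each row is the pose to reach, as a shift and turn from the pose commanded when the call began; what a row does not reach only later rows make up. A row lasts 1/10 s, in which the tool goes at most 50 mm and 8.59 degrees, less where a joint would pass 70% of its speed; a pose out of reach is approached as far as the arm can. A call with a gripper value outside its range is refused whole. The fingers move at their own pace and stop on an object; "force" is the grip in N (left out, the last holds). Time passes only in rows, so rows that repeat a pose let the fingers close. It gives the time, the measured TCP pose, the force and the opening at its end, in the units of the state.
- r.get_obs(): the state, without advancing time (a new reading comes with each control period).
- r.grab_frame(name): name is "scene" or "side" or "wrist"; returns a dict with "pixels" (400x640x3 uint8, blue, green, red), "z_map" (400x640 float32, m along the optical axis (not along the pixel's ray), 0 where there is no reading), "vfov" (degrees; the focal length in pixels is half the picture's height over the tangent of half this angle, whatever the lens; pixels are square), "cx", "cy" (the principal point, pixels), "R" (3x3) and "t" (3): a world point X has camera coordinates R X + t; the wrist camera has in their place "tool_from_camera" (4x4, takes a point from camera to tool coordinates, whose origin is the TCP and whose axes are the tool frame's). Camera axes: x right, y down, z forward; pixel columns grow to the right and rows downward; lengths in m; the calibration is good to about 2 mm. A picture is of the moment at which its call begins: read the wrist's pose just before it.
- r.hand_in(): hands the job in, once; it reports no verdict.
Trained networks look in a picture, given as the dict that the camera call returned (one of the last four; its "shot" number tells which), for a name from the list of things; names that differ only in an ending like _2 or _b are one class to them, and where a whole thing is asked for, a point or a joint stands for the part that bears it (a point fixed in the world has none). Each returns a list of dicts, best first, with "conf" (0 to 1); they miss things now and then, are a little off and sometimes report something else, mostly with a low value. They report only what shows in the picture. A call takes as long as a camera call. They do not tell look-alikes from the thing itself.
- r.outline_of(picture, label): "mask" (400x640 bool, what is visible of it) and "bbox" ([left, top, right, bottom] as shares, 0 to 1, of the picture: columns of its width, rows of its height, round what is visible of it).
- r.pinpoint(picture, label): "position" ([column, row] as shares, 0 to 1, of the picture: columns of its width, rows of its height: a listed point, or the origin of a listed thing).
The state is a dict: "clock": time; "joints": joint angles; "qvel": joint speeds; "tau": joint torques, N m; "tcp_pos": TCP position; "orientation": TCP orientation; "contact_force": force on the tool from outside, world axes, zero at the start; "moment": the same for the moment, N m; "grip_width": finger opening in m.
Only numpy, scipy, OpenCV 4.12 (cv2) and the standard library are available. Lean on these libraries where they do the work, as an engineer would, in place of code of your own. Each camera call takes 0.05 s, during which the arm holds its last target.

## Working session

There is one attempt and no reset: what is moved stays moved. The work goes in short steps, Python scripts to look and compute and a tool call to move; the robot and the scene stay as the last step left them, time stands still between calls to the robot, and variables do not carry over. Pictures are saved under pics/ and viewed, and the job is handed in when it is done.

Besides the shell and the picture viewer there is one more tool, called after ">>>" by a JSON object that holds its "api" and its "payload", one argument or row to a line. play_rows: Moves the arm, as the interface text tells. Its arguments: {"type":"object","properties":{"plan":{"type":"array","items":{"type":"array","items":{"type":"number"}}},"force":{"type":"number"}},"required":["plan"]}

```bash
mkdir -p pics; cat > h.py <<'E'
import numpy as np, cv2
from bench import r
from scipy.spatial.transform import Rotation as Ro
def grab(n):
    o=r.get_obs(); f=r.grab_frame(n)
    f['f']=200/np.tan(np.radians(f['vfov'])/2)
    if n=='wrist':
        T=np.eye(4);T[:3,:3]=Ro.from_rotvec(o['orientation']).as_matrix();T[:3,3]=o['tcp_pos']
        M=T@f['tool_from_camera'];f['Rw'],f['tw']=M[:3,:3],M[:3,3]
    else:
        f['Rw']=f['R'].T; f['tw']=-f['R'].T@f['t']
    return f
def cloud(f):
    v,u=np.mgrid[0:400,0:640]; z=f['z_map']
    P=np.stack([(u-f['cx'])/f['f']*z,(v-f['cy'])/f['f']*z,z],-1)
    return P@f['Rw'].T+f['tw']
def proj(f,X):
    c=(np.asarray(X)-f['tw'])@f['Rw']; return c[...,0]/c[...,2]*f['f']+f['cx'],c[...,1]/c[...,2]*f['f']+f['cy']
def ray(f,u,v,z):
    d=f['Rw']@np.array([(u-f['cx'])/f['f'],(v-f['cy'])/f['f'],1]); s=(z-f['tw'][2])/d[2]; return f['tw']+s*d
E
python3 - <<'E'
from h import *
print(r.get_obs())
H={'power_slide_top':.094,'basket_bar':.183,'hook_seat':.21,'hob':0,'pan':.04,'stand':0,'mug':0,'spice_jar':0,'basket':.045}
for n in ['scene','side']:
    f=grab(n); cv2.imwrite(f'pics/{n}0.png',f['pixels']); print(n,f['tw'])
    for k in H:
        for d in r.pinpoint(f,k)[:2]:
            p=d['position']; print(k,round(d['conf'],2),np.round(p,3)*[640,400],np.round(ray(f,p[0]*640,p[1]*400,H[k]),3))
E
```

```text
{'clock': 0.0, 'joints': array([-1.21710534,  0.47780402,  0.02234956,  1.5564963 , -0.01152278,
        1.10931147, -0.08309726]), 'qvel': array([-0.00139021, -0.00045862, -0.00092333, -0.00066898, -0.0004799 ,
       -0.0006191 ,  0.00105371]), 'tau': array([-5.51400117e-04, -5.96452117e+01,  1.60792306e+00, -2.81198001e+01,
        1.25671917e-02,  9.49886598e-03, -9.33218388e-06]), 'tcp_pos': array([0.30047095, 0.60369718, 0.20920439]), 'orientation': array([-0.86378297,  1.39452995,  0.86197966]), 'contact_force': array([ 0.46614907, -0.26526244,  0.19729347]), 'moment': array([ 0.01667187,  0.03410214, -0.02596159]), 'grip_width': 0.08562320286945722}
scene [ 1.62835707 -0.04941405  1.07674357]
power_slide_top 0.54 [360.96 228.4 ] [0.486 0.205 0.094]
basket_bar 0.72 [373.12 235.2 ] [0.621 0.21  0.183]
hook_seat 0.72 [212.48 229.6 ] [ 0.583 -0.214  0.21 ]
hook_seat 0.68 [195.2 152. ] [ 0.185 -0.291  0.21 ]
pan 0.61 [369.92 280.  ] [0.648 0.206 0.04 ]
stand 0.95 [206.08 200.4 ] [ 0.168 -0.286  0.   ]
stand 0.78 [222.72 286.4 ] [ 0.588 -0.21   0.   ]
mug 0.98 [236.16 248.  ] [ 0.4
[... 203 characters left out ...]
]
power_slide_top 0.65 [336.  168.8] [0.488 0.194 0.094]
power_slide_top 0.21 [272.  155.2] [0.339 0.32  0.094]
basket_bar 0.94 [380.16 128.  ] [0.624 0.212 0.183]
hook_seat 0.93 [458.88 230.  ] [ 0.581 -0.206  0.21 ]
hook_seat 0.77 [268.8 334.4] [ 0.174 -0.283  0.21 ]
hob 0.71 [372.48 180.  ] [ 0.616  0.211 -0.   ]
hob 0.58 [382.72 302.4 ] [ 0.448 -0.182  0.   ]
pan 0.89 [378.24 166.  ] [0.636 0.221 0.04 ]
pan 0.53 [460.16 230.  ] [ 0.71  -0.087  0.04 ]
stand 0.73 [440.96 293.6 ] [ 0.583 -0.21   0.   ]
stand 0.63 [280.32 390.  ] [ 0.176 -0.283  0.   ]
mug 0.8 [381.44 304.  ] [ 0.442 -0.185  0.   ]
spice_jar 0.76 [272.  154.4] [0.367 0.449 0.   ]
basket 0.72 [371.2 169.2] [0.607 0.209 0.045]
```

View pics/scene0.png

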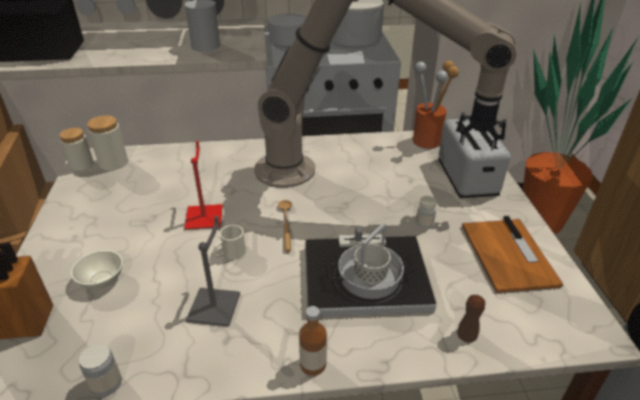

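View pics/side0.png

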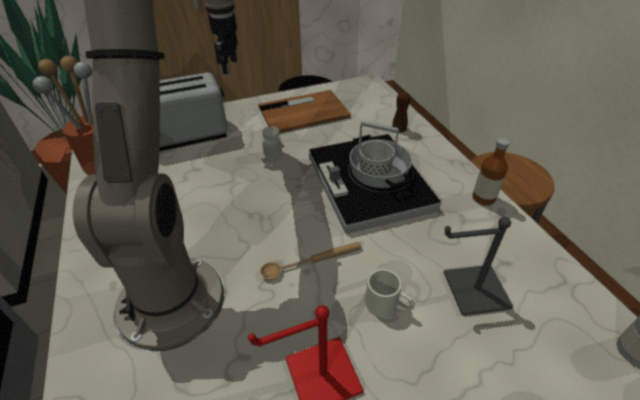

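```bash
python3 - <<'E'
from h import *
f=grab('side');g=grab('scene')
A=cloud(f);B=cloud(g)
for n,P,F in (('side',A,f),('scene',B,g)):
    ok=F['z_map']>0
    x,y,z=P[...,0],P[...,1],P[...,2]
    # bar
    def show(nm,m):
        q=P[m&ok]; 
        if len(q)<5: print(n,nm,len(q)); return
        (c,s,a)=cv2.minAreaRect(q[:,:2].astype(np.float32))
        w,v=np.linalg.eigh(np.cov(q[:,:2].T)); d=v[:,1]
        print(n,nm,len(q),'mean',q.mean(0).round(3),'rect',np.round(c,3),np.round(s,3),round(a,1),'zr',q[:,2].min().round(3),q[:,2].max().round(3),'dir deg',np.degrees(np.arctan2(d[1],d[0])).round(1))
    near=lambda a,b,rad:np.hypot(x-a,y-b)<rad
    show('bar',near(.622,.211,.075)&(z>.178)&(z<.21))
    show('slide',near(.487,.2,.045)&(z>.085)&(z<.1))
    show('track',near(.49,.2,.1)&(z>.048)&(z<.06)&(x<.53))
    show('hobtop',near(.6,.21,.25)&(z>.033)&(z<.046))
    show('arm',near(.6,-.21,.06)&(z>.195)&(z<.225))
    show('post',near(.67,-.2,.06)&(z>.15)&(z<.25))
    show('ball',near(.67,-.2,.06)&(z>.225)&(z<.25))
    show('mug',near(.44,-.18,.07)&(z>.02)&(z<.1))
E
```

```text
side bar 203 mean [0.619 0.208 0.19 ] rect [0.619 0.21 ] [0.014 0.107] 45.8 zr 0.178 0.198 dir deg 135.6
side slide 65 mean [0.482 0.195 0.092] rect [0.482 0.197] [0.029 0.023] 7.1 zr 0.085 0.096 dir deg 178.4
side track 352 mean [0.48  0.199 0.053] rect [0.484 0.209] [0.143 0.041] 86.6 zr 0.048 0.06 dir deg 88.5
side hobtop 4603 mean [0.58  0.153 0.039] rect [0.598 0.203] [0.351 0.278] 86.6 zr 0.033 0.046 dir deg 104.3
side arm 351 mean [ 0.602 -0.22   0.208] rect [ 0.601 -0.218] [0.012 0.113] 76.5 zr 0.196 0.225 dir deg 166.8
side post 439 mean [ 0.652 -0.233  0.203] rect [ 0.641 -0.23 ] [0.022 0.063] 80.1 zr 0.15 0.238 dir deg 161.1
side ball 108 mean [ 0.659 -0.235  0.232] rect [ 0.659 -0.234] [0.019 0.023] 35.5 zr 0.225 0.238 dir deg 125.5
side mug 1241 mean [ 0.444 -0.189  0.054] rect [ 0.443 -0.196] [0.072 0.095] 11.2 zr 0.02 0.084 dir deg 84.6
scene bar 160 mean [0.625 0.208 0.192] rect [0.622 0.209] [0.012 0.11 ] 46.5 zr 0.178 0.198 dir deg 135.7
scene slide 53 mean [0.488 0.196 0.093] rect [0.488 0.197] [0.018 0.034] 81.2 zr 0.085 0.098 dir deg 176.9
scene track 302 mean [0.488 0.198 0.053] rect [0.485 0.209] [0.139 0.046] 87.2 zr 0.048 0.06 dir deg 85.4
scene hobtop 5391 mean [0.627 0.192 0.04 ] rect [0.6   0.202] [0.348 0.287] 86.8 zr 0.033 0.046 dir deg 81.9
scene arm 135 mean [ 0.595 -0.214  0.209] rect [ 0.603 -0.218] [0.013 0.108] 76.8 zr 0.2 0.225 dir deg 167.5
scene post 237 mean [ 0.662 -0.23   0.202] rect [ 0.647 -0.226] [0.02  0.067] 72.5 zr 0.15 0.24 dir deg 165.1
scene ball 59 mean [ 0.668 -0.232  0.233] rect [ 0.665 -0.23 ] [0.02  0.026] 54.6 zr 0.225 0.24 dir deg 118.2
scene mug 681 mean [ 0.45  -0.186  0.055] rect [ 0.453 -0.186] [0.071 0.096] 70.7 zr 0.02 0.083 dir deg 169.8
```

The scene view shows the hob at about (367,275), with the basket in the pan. The dark stand, which is the real one, is at about (212,270), the mug at (232,242) and the red look-alike at (203,190). Next I'll compute the tool yaw and the move distances.

```bash
python3 - <<'E'
from h import *
o=r.get_obs(); R=Ro.from_rotvec(o['orientation']).as_matrix(); print(R.round(3),r.finger_overhang,o['clock'],o['tcp_pos'])
print('jaw yaw',np.degrees(np.arctan2(R[1,2],R[0,2])))
E
```

```text
[[-0.    -0.895  0.446]
 [ 0.     0.446  0.895]
 [-1.     0.     0.   ]] 0.008 1.1 [0.30075226 0.6043202  0.21019876]
jaw yaw 63.540214108494034
```

>>> {"api": "play_rows", "payload": {
  "plan": [
    [-1,0.018,-0.045,0,0.04],
    [-1,0.037,-0.091,0,0.08],
    [-1,0.055,-0.136,0,0.12],
    [-1,0.074,-0.182,0,0.16],
    [-1,0.092,-0.227,0,0.2],
    [-1,0.11,-0.272,0,0.24],
    [-1,0.129,-0.318,0,0.28],
    [-1,0.147,-0.363,0,0.32],
    [-1,0.166,-0.409,0,0.36],
    [-1,0.184,-0.454,0,0.403]
  ]
}}

```text
clock: 2.1
tcp_pos: [0.4854, 0.1483, 0.2106]
orientation: [-1.167, 1.235, 1.166]
contact_force: [1.0, 1.3, -0.1]
grip_width: -0.0002
```

>>> {"api": "play_rows", "payload": {
  "plan": [
    [-1,0,0,0,0],
    [-1,0,0,0,0]
  ]
}}

```text
clock: 2.3
tcp_pos: [0.4852, 0.1492, 0.2104]
orientation: [-1.163, 1.238, 1.163]
contact_force: [0.2, 0.5, 0.3]
grip_width: 0.0001
```

Wrist look to refine both the slider and the bar, then descend.

```bash
python3 - <<'E'
from h import *
f=grab('wrist'); cv2.imwrite('pics/w1.png',f['pixels'])
P=cloud(f);ok=f['z_map']>0;x,y,z=P[...,0],P[...,1],P[...,2]
def show(nm,m):
    q=P[m&ok]
    if len(q)<5: print(nm,len(q));return
    c,s,a=cv2.minAreaRect(q[:,:2].astype(np.float32)); print(nm,len(q),q.mean(0).round(3),np.round(c,3),np.round(s,3),round(a,1),np.percentile(q[:,2],[1,50,99]).round(3))
show('slide',(np.hypot(x-.487,y-.2)<.05)&(z>.085)&(z<.1))
show('track',(np.hypot(x-.487,y-.2)<.1)&(z>.05)&(z<.058)&(x<.53))
show('bar',(np.hypot(x-.622,y-.21)<.075)&(z>.178)&(z<.21))
E
```

```text
slide 771 [0.482 0.198 0.094] [0.484 0.199] [0.02  0.027] 86.5 [0.086 0.094 0.096]
track 5056 [0.483 0.211 0.054] [0.484 0.21 ] [0.139 0.039] 86.4 [0.051 0.054 0.056]
bar 82 [0.586 0.241 0.183] [0.591 0.234] [0.01  0.037] 33.0 [0.178 0.182 0.19 ]
```

View pics/w1.png

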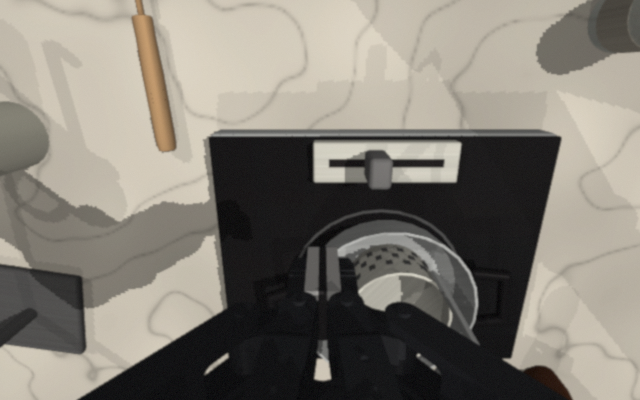

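The wrist view shows the slider at (378,168), on a track spanning columns 313 to 461. Its left stop is 56 mm away. I'm lowering the closed fingers to its right.

>>> {"api": "play_rows", "payload": {
  "plan": [
    [-1,0,0,-0.03,0],
    [-1,0,0,-0.065,0],
    [-1,0,0,-0.1,0],
    [-1,0,0,-0.132,0],
    [-1,0,0,-0.132,0],
    [-1,0,0.01,-0.132,0],
    [-1,0,0.016,-0.132,0],
    [-1,0,0.022,-0.132,0]
  ]
}}

```text
clock: 3.15
tcp_pos: [0.4859, 0.1744, 0.08]
orientation: [-1.167, 1.232, 1.166]
contact_force: [-0.1, -0.2, 0.4]
grip_width: -0.0001
```

>>> {"api": "play_rows", "payload": {
  "plan": [
    [-1,0.0005,0.006,0,0],
    [-1,0.001,0.012,0,0],
    [-1,0.001,0.018,0,0],
    [-1,0.0015,0.024,0,0],
    [-1,0.002,0.03,0,0],
    [-1,0.002,0.036,0,0],
    [-1,0.002,0.042,0,0],
    [-1,0.003,0.046,0,0]
  ]
}}

```text
clock: 3.95
tcp_pos: [0.4876, 0.219, 0.0781]
orientation: [-1.166, 1.236, 1.166]
contact_force: [0.4, 0.0, -0.2]
grip_width: -0.0
```

```bash
cat > sl.py <<'E'
from h import *
import sys
f=grab('wrist'); cv2.imwrite(sys.argv[1],f['pixels'])
P=cloud(f);ok=f['z_map']>0;x,y,z=P[...,0],P[...,1],P[...,2]
for n in ['side','wrist']:
    if n=='side': f=grab('side');P=cloud(f);cv2.imwrite(sys.argv[1][:-4]+'s.png',f['pixels'][100:260,250:490].repeat(3,0).repeat(3,1))
    for d in r.pinpoint(f,'power_slide_top')[:2]:
        p=d['position'];print(n,d['conf'],ray(f,p[0]*640,p[1]*400,.094).round(3))
    if n=='side': f=grab('wrist')
print(r.get_obs()['contact_force'],r.get_obs()['tcp_pos'])
E
python3 sl.py pics/w2.png
```

```text
side 0.7 [0.489 0.202 0.094]
wrist 0.85 [0.486 0.198 0.094]
[ 0.43370889 -0.91387562  0.210668  ] [0.48773315 0.21797453 0.07815408]
```

View pics/w2.png

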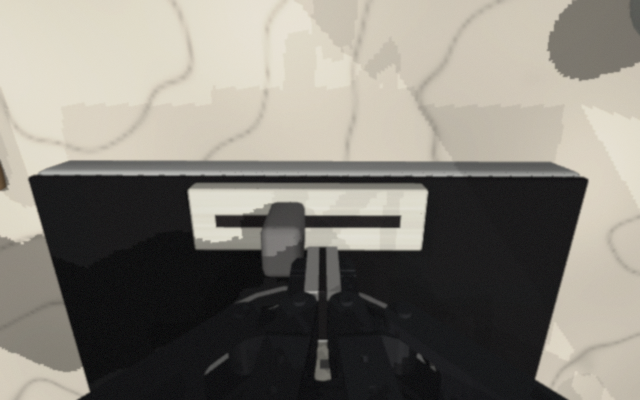

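View pics/w2s.png

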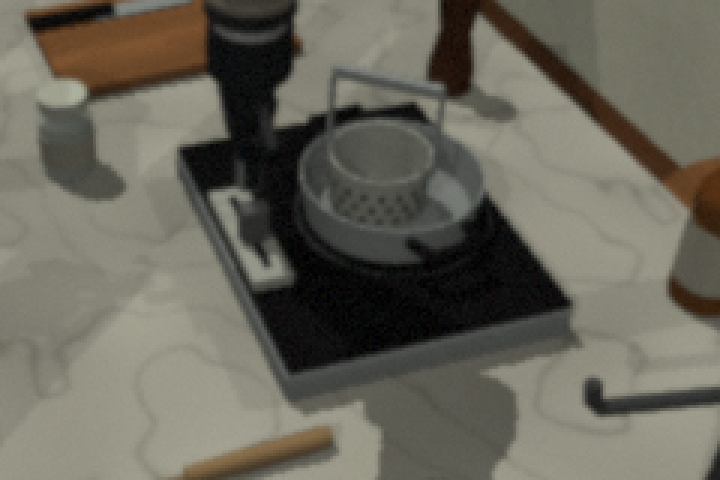

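```bash
python3 - <<'E'
from h import *
f=grab('wrist');P=cloud(f)
o=r.get_obs();print(o['tcp_pos'],proj(f,o['tcp_pos']),proj(f,o['tcp_pos']-[0,0,.008]))
for v in (240,244,248,252,256,262,270,285): print(v,[P[v,u].round(3).tolist() for u in (296,312,332)])
for v in (205,220,240,260,272): print('sl',v,P[v,275].round(3),P[v,295].round(3))
E
```

```text
[0.48771803 0.21790759 0.07814753] (np.float64(323.1810437647408), np.float64(242.0625733251171)) (np.float64(323.1467408573429), np.float64(235.3603317918989))
240 [[0.477, 0.206, 0.096], [0.498, 0.211, 0.055], [0.499, 0.223, 0.055]]
244 [[0.479, 0.205, 0.095], [0.501, 0.21, 0.054], [0.501, 0.223, 0.055]]
248 [[0.481, 0.205, 0.096], [0.476, 0.214, 0.106], [0.476, 0.222, 0.106]]
252 [[0.484, 0.205, 0.095], [0.476, 0.214, 0.109], [0.477, 0.222, 0.109]]
256 [[0.486, 0.205, 0.095], [0.477, 0.214, 0.112], [0.477, 0.222, 0.113]]
262 [[0.48, 0.206, 0.111], [0.476, 0.214, 0.117], [0.477, 0.222, 0.117]]
270 [[0.48, 0.207, 0.117], [0.476, 0.214, 0.124], [0.477, 0.222, 0.123]]
285 [[0.48, 0.208, 0.128], [0.476, 0.214, 0.134], [0.477, 0.222, 0.134]]
sl 205 [0.47  0.192 0.064] [0.471 0.203 0.064]
sl 220 [0.47  0.195 0.086] [0.471 0.205 0.086]
sl 240 [0.477 0.195 0.095] [0.478 0.205 0.094]
sl 260 [0.487 0.194 0.095] [0.48  0.206 0.109]
sl 272 [0.494 0.194 0.096] [0.48  0.207 0.119]
```

```bash
python3 - <<'E'
from h import *
for n in ('side','scene'):
    f=grab(n);P=cloud(f);x,y,z=P[...,0],P[...,1],P[...,2]
    m=(abs(x-.488)<.05)&(abs(y-.225)<.06)&(z>.098)&(z<.3)
    q=P[m];print(n,len(q))
    for a in np.arange(.095,.24,.01):
        s=q[(q[:,2]>=a)&(q[:,2]<a+.01)]
        if len(s): print(round(a,3),len(s),s.min(0).round(3),s.max(0).round(3))
f=grab('scene');cv2.imwrite('pics/sc2.png',f['pixels'][150:330,250:490].repeat(3,0).repeat(3,1))
E
```

```text
side 1165
0.095 7 [0.476 0.212 0.098] [0.495 0.217 0.104]
0.105 26 [0.474 0.203 0.106] [0.497 0.227 0.115]
0.115 30 [0.475 0.203 0.115] [0.498 0.226 0.125]
0.125 17 [0.475 0.202 0.125] [0.491 0.229 0.133]
0.135 8 [0.473 0.205 0.135] [0.486 0.243 0.145]
0.145 39 [0.47  0.181 0.145] [0.494 0.248 0.155]
0.155 27 [0.47  0.174 0.156] [0.494 0.259 0.165]
0.165 49 [0.469 0.167 0.165] [0.495 0.268 0.175]
0.175 32 [0.468 0.166 0.176] [0.483 0.267 0.185]
0.185 41 [0.468 0.165 0.185] [0.506 0.235 0.195]
0.195 75 [0.466 0.167 0.195] [0.505 0.234 0.205]
0.205 52 [0.466 0.174 0.205] [0.503 0.226 0.215]
0.215 36 [0.46  0.177 0.215] [0.495 0.199 0.225]
0.225 70 [0.448 0.18  0.226] [0.517 0.218 0.235]
0.235 97 [0.449 0.179 0.235] [0.516 0.222 0.245]
scene 1292
0.095 9 [0.479 0.194 0.098] [0.496 0.222 0.105]
0.105 19 [0.489 0.203 0.106] [0.503 0.228 0.115]
0.115 25 [0.489 0.203 0.115] [0.505 0.231 0.124]
0.125 24 [0.49  0.202 0.125] [0.502 0.229 0.135]
0.135 32 [0.479 0.199 0.136] [0.501 0.238 0.145]
0.145 73 [0.473 0.184 0.145] [0.506 0.251 0.155]
0.155 78 [0.473 0.176 0.155] [0.506 0.258 0.165]
0.165 78 [0.474 0.167 0.165] [0.506 0.27  0.175]
0.175 75 [0.478 0.167 0.175] [0.509 0.275 0.185]
0.185 119 [0.479 0.166 0.185] [0.507 0.277 0.195]
0.195 103 [0.478 0.165 0.195] [0.511 0.27  0.205]
0.205 82 [0.48  0.174 0.205] [0.508 0.259 0.215]
0.215 15 [0.48  0.178 0.216] [0.502 0.252 0.225]
0.225 46 [0.483 0.179 0.225] [0.525 0.249 0.235]
0.235 77 [0.49  0.179 0.235] [0.529 0.249 0.245]
```

View pics/sc2.png

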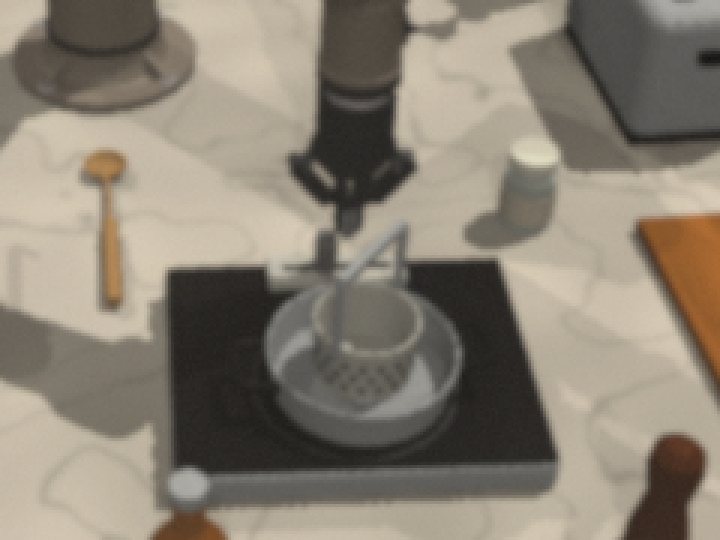

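All three cameras put the closed fingertips at z≈0.105, while the reported TCP is at 0.078. So the tips sit about 27 mm above (behind) the TCP rather than 8 mm ahead, and the fingers passed over the slider without touching it. I'll use the measured offset: go back to the right, then 35 mm lower.

>>> {"api": "play_rows", "payload": {
  "plan": [
    [-1,0,-0.01,0.006,0],
    [-1,0,-0.04,0.006,0],
    [-1,-0.002,-0.07,0.006,0],
    [-1,-0.002,-0.07,-0.01,0],
    [-1,-0.002,-0.07,-0.022,0],
    [-1,-0.002,-0.07,-0.034,0],
    [-1,-0.002,-0.07,-0.034,0]
  ]
}}

```text
clock: 5.1
tcp_pos: [0.4845, 0.1484, 0.0426]
orientation: [-1.166, 1.239, 1.168]
contact_force: [-1.3, 0.7, 0.2]
grip_width: -0.0001
```

>>> {"api": "play_rows", "payload": {
  "plan": [
    [-1,0,0.015,0,0],
    [-1,0,0.025,0,0],
    [-1,0,0.031,0,0],
    [-1,0,0.037,0,0],
    [-1,0,0.043,0,0],
    [-1,0,0.049,0,0]
  ]
}}

```text
clock: 5.7
tcp_pos: [0.486, 0.1976, 0.0444]
orientation: [-1.166, 1.236, 1.165]
contact_force: [0.6, -1.5, -0.0]
grip_width: -0.0002
```

```bash
python3 sl.py pics/w3.png
```

```text
side 0.63 [0.485 0.21  0.094]
wrist 0.57 [0.486 0.222 0.094]
[-0.65579821  0.49682331 -0.20425194] [0.48540191 0.19738626 0.04413043]
```

View pics/w3.png

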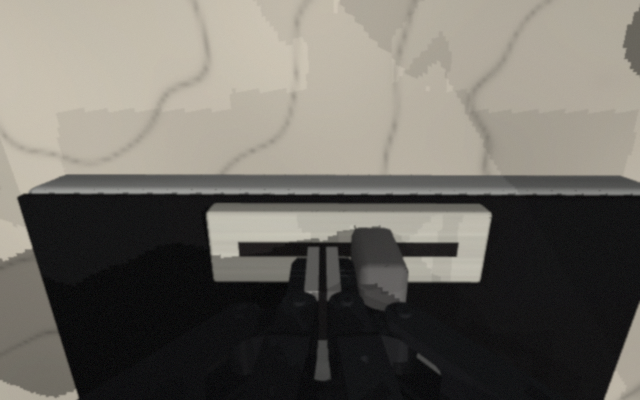

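The slider now moves: it is at about (378,255) in the wrist view, y≈0.222. I'll push it on to the stop.

>>> {"api": "play_rows", "payload": {
  "plan": [
    [-1,0,0.006,0,0],
    [-1,0.001,0.012,0,0],
    [-1,0.001,0.018,0,0],
    [-1,0.001,0.024,0,0],
    [-1,0.002,0.029,0,0],
    [-1,0.002,0.033,0,0],
    [-1,0.002,0.035,0,0],
    [-1,0.002,0.037,0,0]
  ]
}}

```text
clock: 6.75
tcp_pos: [0.4877, 0.2319, 0.0441]
orientation: [-1.167, 1.24, 1.164]
contact_force: [-1.0, -10.9, 5.3]
grip_width: 0.0003
```

```bash
python3 sl.py pics/w4.png
```

```text
side 0.48 [0.492 0.249 0.094]
wrist 0.63 [0.49  0.254 0.094]
[-1.43305804 -8.03644208  2.88032731] [0.4876156  0.23177288 0.04411322]
```

View pics/w4.png

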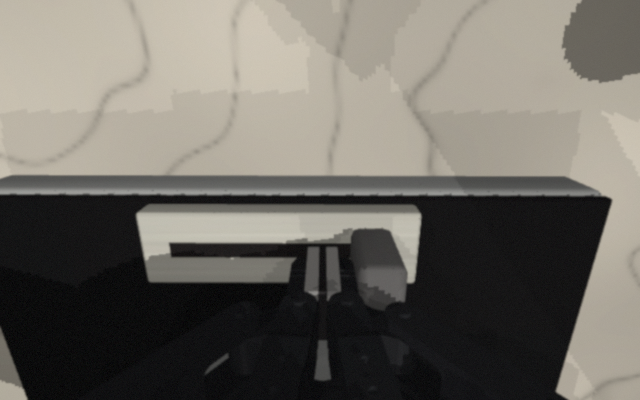

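The slider is at its stop: it's at (378,270) by the track's end, y≈0.254, and the force rose to 11 N. Next I back off, rise, open and align over the bar.

>>> {"api": "play_rows", "payload": {
  "plan": [
    [-1,0,-0.01,0,0],
    [-1,0,-0.01,0.03,0],
    [-1,0,-0.01,0.075,0],
    [-1,0,-0.01,0.12,0],
    [-1,0,-0.01,0.166,-0.1],
    [1,0.025,-0.008,0.176,-0.22],
    [1,0.05,-0.006,0.176,-0.36],
    [1,0.08,-0.006,0.176,-0.5],
    [1,0.114,-0.006,0.176,-0.62],
    [1,0.114,-0.006,0.176,-0.714]
  ]
}}

```text
clock: 8.0
tcp_pos: [0.6055, 0.2277, 0.2201]
orientation: [-0.62, 1.478, 0.617]
contact_force: [-0.0, -0.6, 0.5]
grip_width: 0.0723
```

>>> {"api": "play_rows", "payload": {
  "plan": [
    [1,0,0,0,0],
    [1,0,0,0,0],
    [1,0,0,0,0]
  ]
}}

```text
clock: 8.3
tcp_pos: [0.6011, 0.2286, 0.2204]
orientation: [-0.625, 1.479, 0.626]
contact_force: [-0.7, -1.0, 0.2]
grip_width: 0.0853
```

```bash
cat > bar.py <<'E'
from h import *
import sys
from itertools import product
o=r.get_obs();R=Ro.from_rotvec(o['orientation']).as_matrix()
print('tcp',o['tcp_pos'].round(4),'jaw',np.degrees(np.arctan2(R[1,2],R[0,2])).round(1),'w',o['grip_width'].round(4),o['contact_force'].round(1))
for n in ('wrist','side','scene'):
    f=grab(n);cv2.imwrite(f'pics/{sys.argv[1]}_{n}.png',f['pixels']);
    for k,h in (('basket_bar',.183),('power_slide_top',.094)):
        for d in r.pinpoint(f,k)[:1]:
            p=d['position'];print(n,k,round(d['conf'],2),ray(f,p[0]*640,p[1]*400,h).round(3))
    P=cloud(f);x,y,z=P[...,0],P[...,1],P[...,2]
    m=(np.hypot(x-.622,y-.21)<.06)&(z>.183)&(z<.199)
    q=P[m]
    if len(q)>5:
        c,s,a=cv2.minAreaRect(q[:,:2].astype(np.float32));print(n,'bar',len(q),np.round(c,3),np.round(s,3),round(a,1))
E
python3 bar.py a
```

```text
Traceback (most recent call last):
  File "bar.py", line 5, in <module>
    print('tcp',o['tcp_pos'].round(4),'jaw',np.degrees(np.arctan2(R[1,2],R[0,2])).round(1),'w',o['grip_width'].round(4),o['contact_force'].round(1))
                                                                                               ^^^^^^^^^^^^^^^^^^^^^
AttributeError: 'float' object has no attribute 'round'
```

```bash
sed -i "s/o\['grip_width'\].round(4)/round(o['grip_width'],4)/" bar.py; python3 bar.py a
```

```text
tcp [0.6011 0.2286 0.2204] jaw 45.9 w 0.0853 [-0.7 -1.   0.2]
wrist basket_bar 0.96 [0.621 0.211 0.183]
wrist power_slide_top 0.56 [0.488 0.253 0.094]
wrist bar 2465 [0.62  0.212] [0.01  0.107] 46.1
side basket_bar 0.94 [0.632 0.209 0.183]
side power_slide_top 0.66 [0.491 0.262 0.094]
side bar 195 [0.619 0.21 ] [0.014 0.107] 47.5
scene basket_bar 0.91 [0.625 0.208 0.183]
scene power_slide_top 0.51 [0.502 0.254 0.094]
scene bar 152 [0.621 0.21 ] [0.012 0.107] 45.9
```

View pics/a_wrist.png

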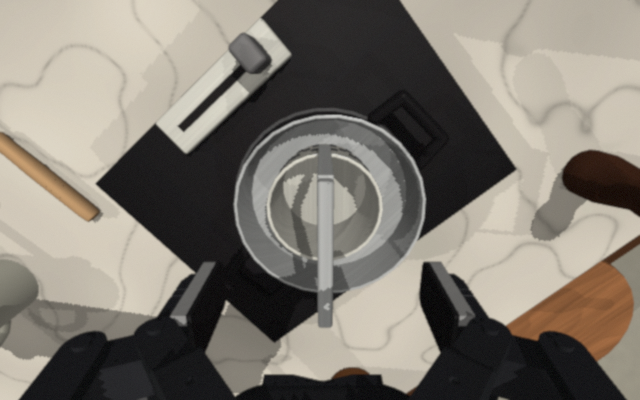

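View pics/a_side.png

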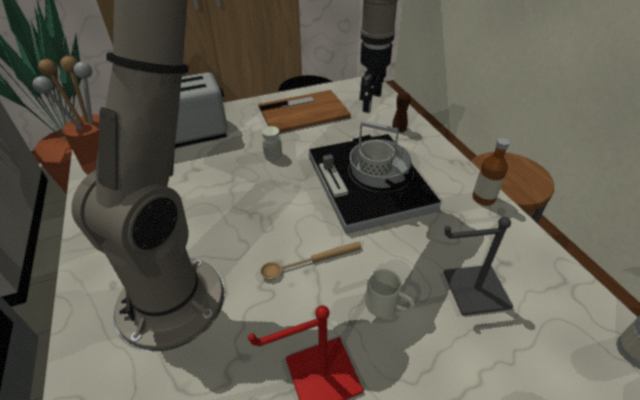

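The wrist view shows the bar centred between the jaws, running from (325,180) to (325,325). It lies on the jaw mid-line, about 26 mm off the bar's middle as planned. Descending and pinching.

>>> {"api": "play_rows", "payload": {
  "plan": [
    [1,0,0,-0.03,0],
    [1,0,0,-0.06,0],
    [1,0,0,-0.077,0],
    [1,0,0,-0.077,0]
  ]
}}

```text
clock: 9.15
tcp_pos: [0.5998, 0.2277, 0.1404]
orientation: [-0.625, 1.485, 0.624]
contact_force: [0.1, -0.7, -0.1]
grip_width: 0.0858
```

>>> {"api": "play_rows", "payload": {
  "plan": [
    [-1,0,0,0,0],
    [-1,0,0,0,0],
    [-1,0,0,0,0],
    [-1,0,0,0,0],
    [-1,0,0,0,0],
    [-1,0,0,0,0],
    [-1,0,0,0,0],
    [-1,0,0,0,0]
  ],
  "force": 80
}}

```text
clock: 9.95
tcp_pos: [0.6023, 0.2289, 0.1438]
orientation: [-0.624, 1.478, 0.624]
contact_force: [1.3, 1.4, 4.0]
grip_width: 0.0086
```

```bash
python3 bar.py b; python3 -c "
import cv2
cv2.imwrite('pics/b_crop.png',cv2.imread('pics/b_side.png')[60:220,280:480].repeat(4,0).repeat(4,1)[:600])"
```

```text
tcp [0.6023 0.2289 0.1438] jaw 45.7 w 0.0086 [1.3 1.4 4. ]
wrist basket_bar 0.82 [0.62  0.211 0.183]
wrist power_slide_top 0.67 [0.487 0.254 0.094]
wrist bar 5135 [0.607 0.228] [0.035 0.069] 61.6
side basket_bar 0.92 [0.615 0.215 0.183]
side power_slide_top 0.46 [0.487 0.248 0.094]
side bar 185 [0.617 0.208] [0.029 0.107] 53.0
scene basket_bar 0.79 [0.619 0.208 0.183]
scene power_slide_top 0.35 [0.51  0.252 0.094]
scene bar 165 [0.623 0.2  ] [0.036 0.089] 35.3
```

View pics/b_wrist.png

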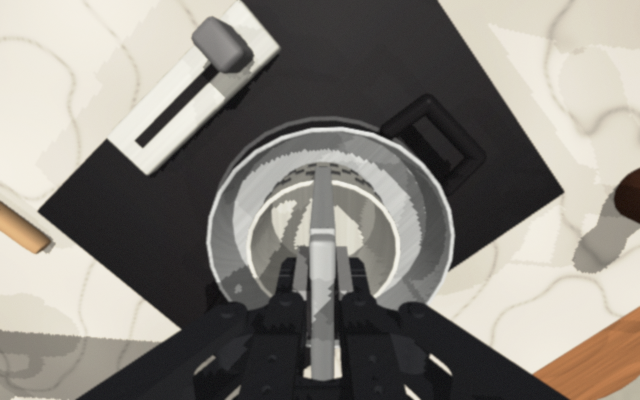

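View pics/b_crop.png

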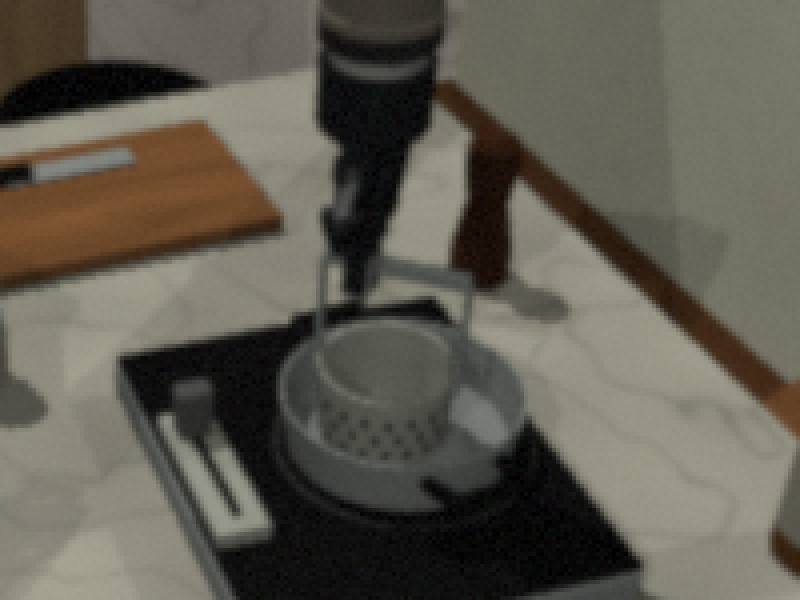

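>>> {"api": "play_rows", "payload": {
  "plan": [
    [-1,0,0,0.005,0],
    [-1,0,0,0.015,0],
    [-1,0,0,0.03,0],
    [-1,0,0,0.045,0],
    [-1,0,0,0.06,0],
    [-1,0,0,0.075,0],
    [-1,0,0,0.085,0],
    [-1,0,0,0.085,0]
  ]
}}

```text
clock: 11.2
tcp_pos: [0.6028, 0.2287, 0.2304]
orientation: [-0.623, 1.476, 0.624]
contact_force: [-0.1, 0.3, -3.8]
grip_width: 0.0087
```

```bash
python3 bar.py c; python3 -c "
import cv2
cv2.imwrite('pics/c_crop.png',cv2.imread('pics/c_side.png')[30:180,300:500].repeat(4,0).repeat(4,1))"
```

```text
tcp [0.6028 0.2287 0.2304] jaw 45.7 w 0.0087 [-0.1  0.3 -3.8]
wrist basket_bar 0.83 [0.673 0.158 0.183]
wrist power_slide_top 0.83 [0.487 0.255 0.094]
wrist bar 3027 [0.614 0.219] [0.099 0.088] 45.2
side basket_bar 0.88 [0.698 0.353 0.183]
side power_slide_top 0.68 [0.496 0.256 0.094]
side bar 293 [0.617 0.21 ] [0.099 0.099] 0.0
scene basket_bar 0.71 [0.522 0.237 0.183]
scene bar 279 [0.619 0.209] [0.096 0.104] 77.3
```

View pics/c_crop.png

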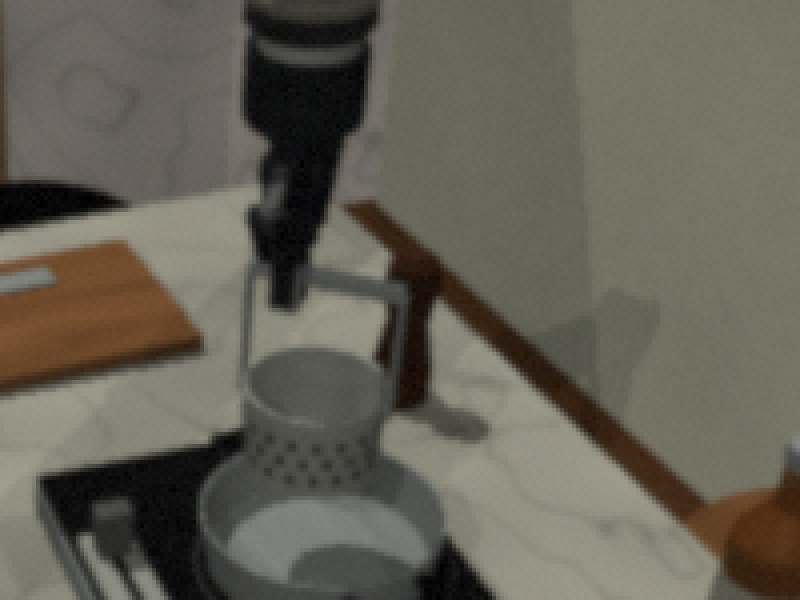

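View pics/c_wrist.png

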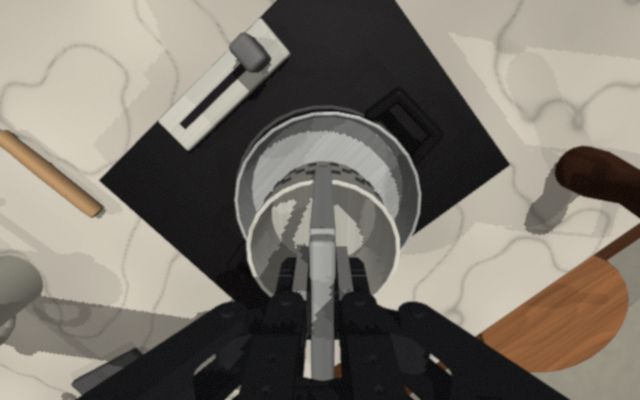

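The basket is lifted clear and stays level in the grip, and the pan stays put. Next is transit and turn to the point in front of the hook tip.

>>> {"api": "play_rows", "payload": {
  "plan": [
    [-1,-0.006,-0.017,0,-0.04],
    [-1,-0.015,-0.042,0,-0.11],
    [-1,-0.025,-0.07,0,-0.18],
    [-1,-0.035,-0.097,0,-0.255],
    [-1,-0.045,-0.125,0,-0.33],
    [-1,-0.055,-0.152,0,-0.405],
    [-1,-0.065,-0.179,0,-0.48],
    [-1,-0.075,-0.206,0,-0.55],
    [-1,-0.085,-0.233,0,-0.62],
    [-1,-0.095,-0.26,0,-0.69]
  ]
}}

```text
clock: 12.65
tcp_pos: [0.5058, -0.0338, 0.2283]
orientation: [-0.08, 1.569, 0.081]
contact_force: [0.9, -0.3, -4.1]
grip_width: 0.0089
```

>>> {"api": "play_rows", "payload": {
  "plan": [
    [-1,-0.01,-0.027,0,-0.075],
    [-1,-0.02,-0.054,0,-0.15],
    [-1,-0.03,-0.08,0,-0.225],
    [-1,-0.038,-0.105,0,-0.29],
    [-1,-0.044,-0.12,0,-0.325],
    [-1,-0.046,-0.126,0,-0.338],
    [-1,-0.046,-0.126,0,-0.338],
    [-1,-0.046,-0.126,0,-0.338]
  ]
}}

```text
clock: 13.45
tcp_pos: [0.4614, -0.1566, 0.2281]
orientation: [0.179, 1.563, -0.179]
contact_force: [-0.1, -0.1, -3.5]
grip_width: 0.0087
```

```bash
cat > hk.py <<'E'
from h import *
import sys
o=r.get_obs();R=Ro.from_rotvec(o['orientation']).as_matrix()
print('tcp',o['tcp_pos'].round(4),'jaw',np.degrees(np.arctan2(R[1,2],R[0,2])).round(1),round(o['grip_width'],4),o['contact_force'].round(1),o['clock'])
for n in ('wrist','side','scene'):
    f=grab(n);cv2.imwrite(f'pics/{sys.argv[1]}_{n}.png',f['pixels'])
    zb=float(sys.argv[2])
    for k,h in (('basket_bar',zb),('hook_seat',.21)):
        for d in r.pinpoint(f,k)[:2]:
            p=d['position'];print(n,k,round(d['conf'],2),ray(f,p[0]*640,p[1]*400,h).round(3))
    P=cloud(f);x,y,z=P[...,0],P[...,1],P[...,2]
    m=(abs(x-.6)<.07)&(abs(y+.218)<.04)&(z>.2)&(z<.214)&(x<.65)&(x>.555)
    q=P[m]
    if len(q)>9:
        c,s,a=cv2.minAreaRect(q[:,:2].astype(np.float32));print(n,'arm',len(q),q.mean(0).round(3),np.round(c,3),np.round(s,3),round(a,1))
    m=(np.hypot(x-.665,y+.232)<.04)&(z>.226)&(z<.245);q=P[m]
    if len(q)>9:print(n,'ball',len(q),q.mean(0).round(3),q.min(0).round(3),q.max(0).round(3))
E
python3 hk.py d .268; python3 -c "
import cv2
cv2.imwrite('pics/d_crop.png',cv2.imread('pics/d_side.png')[180:330,340:540].repeat(4,0).repeat(4,1))"
```

```text
tcp [ 0.4614 -0.1566  0.2281] jaw -13.1 0.0087 [-0.1 -0.1 -3.5] 13.45
wrist basket_bar 0.71 [ 0.455 -0.182  0.268]
wrist hook_seat 0.95 [ 0.581 -0.215  0.21 ]
wrist arm 2760 [ 0.602 -0.215  0.209] [ 0.6   -0.216] [0.012 0.095] 76.5
side basket_bar 0.59 [ 0.45  -0.186  0.268]
side hook_seat 0.87 [ 0.594 -0.205  0.21 ]
side hook_seat 0.84 [ 0.176 -0.282  0.21 ]
side arm 283 [ 0.603 -0.22   0.207] [ 0.603 -0.218] [0.013 0.097] 76.2
side ball 107 [ 0.659 -0.235  0.232] [ 0.651 -0.244  0.226] [ 0.672 -0.222  0.238]
scene basket_bar 0.58 [ 0.467 -0.183  0.268]
scene hook_seat 0.86 [ 0.578 -0.215  0.21 ]
scene hook_seat 0.61 [ 0.174 -0.289  0.21 ]
scene arm 115 [ 0.599 -0.215  0.208] [ 0.601 -0.218] [0.013 0.095] 77.1
scene ball 57 [ 0.668 -0.232  0.233] [ 0.654 -0.242  0.226] [ 0.677 -0.222  0.241]
```

View pics/d_crop.png

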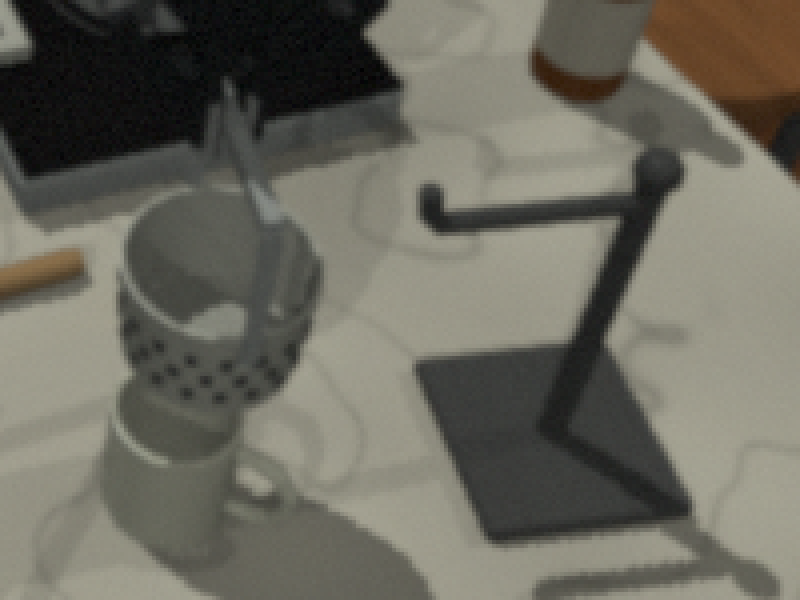

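View pics/d_wrist.png

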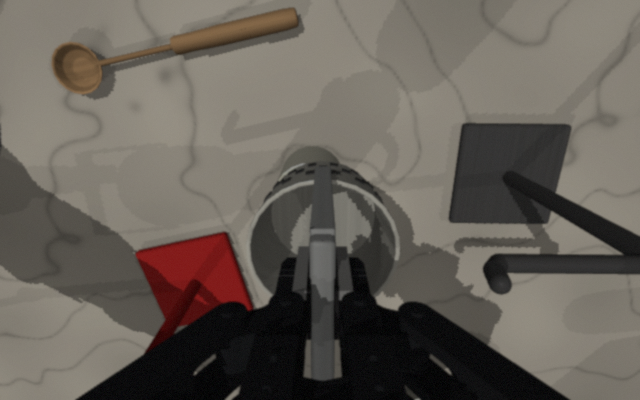

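View pics/d_scene.png

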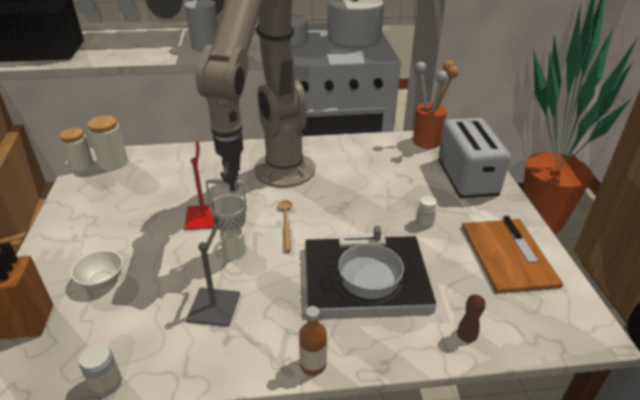

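The basket hangs straight in the grip above the mug, and the hook arm lies ahead along the jaw axis, with its tip at (497,270) in the wrist view. I'll drop 18 mm and run it along the arm.

>>> {"api": "play_rows", "payload": {
  "plan": [
    [-1,0,0,-0.01,0],
    [-1,0,0,-0.018,0],
    [-1,0.015,-0.004,-0.018,0],
    [-1,0.035,-0.008,-0.018,0],
    [-1,0.055,-0.013,-0.018,0],
    [-1,0.075,-0.018,-0.018,0],
    [-1,0.092,-0.022,-0.018,0],
    [-1,0.092,-0.022,-0.018,0]
  ]
}}

```text
clock: 14.7
tcp_pos: [0.5545, -0.1798, 0.209]
orientation: [0.179, 1.563, -0.181]
contact_force: [-1.0, 0.4, -3.6]
grip_width: 0.0088
```

```bash
python3 hk.py e .25; python3 -c "
import cv2
cv2.imwrite('pics/e_crop.png',cv2.imread('pics/e_side.png')[180:330,360:560].repeat(4,0).repeat(4,1))"
```

```text
tcp [ 0.5545 -0.1798  0.209 ] jaw -13.1 0.0088 [-1.   0.4 -3.6] 14.7
wrist basket_bar 0.59 [ 0.549 -0.205  0.25 ]
wrist hook_seat 0.72 [ 0.582 -0.212  0.21 ]
wrist hook_seat 0.16 [ 0.517 -0.135  0.21 ]
wrist arm 3043 [ 0.612 -0.217  0.209] [ 0.612 -0.219] [0.012 0.08 ] 76.8
wrist ball 1898 [ 0.661 -0.228  0.233] [ 0.652 -0.241  0.226] [ 0.675 -0.22   0.24 ]
side basket_bar 0.95 [ 0.55  -0.206  0.25 ]
side hook_seat 0.8 [ 0.587 -0.208  0.21 ]
side hook_seat 0.78 [ 0.175 -0.284  0.21 ]
side arm 235 [ 0.61  -0.222  0.207] [ 0.603 -0.219] [0.011 0.097] 76.5
side ball 104 [ 0.659 -0.235  0.232] [ 0.651 -0.245  0.226] [ 0.671 -0.222  0.238]
scene basket_bar 0.83 [ 0.551 -0.209  0.25 ]
scene hook_seat 0.68 [ 0.581 -0.215  0.21 ]
scene hook_seat 0.65 [ 0.183 -0.292  0.21 ]
scene arm 111 [ 0.6   -0.216  0.208] [ 0.601 -0.218] [0.013 0.09 ] 77.4
scene ball 60 [ 0.669 -0.232  0.233] [ 0.658 -0.242  0.227] [ 0.676 -0.222  0.239]
```

View pics/e_crop.png

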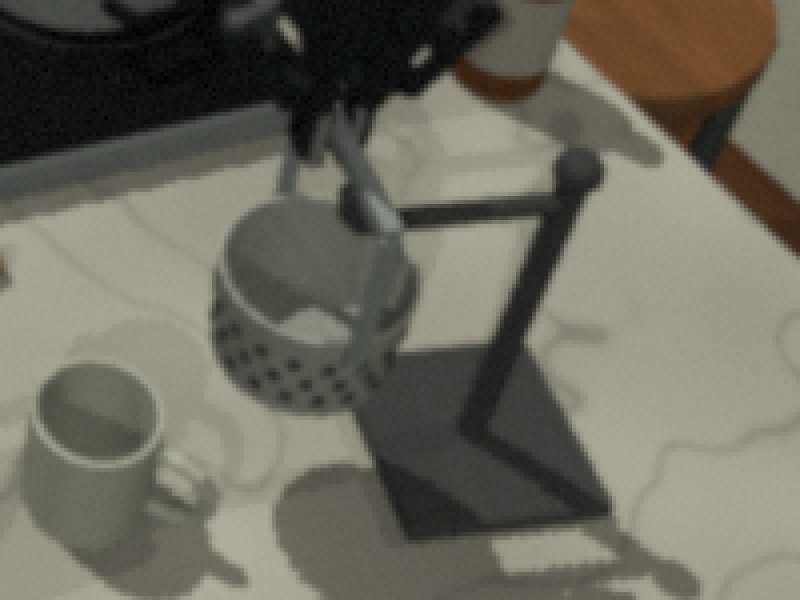

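View pics/e_wrist.png

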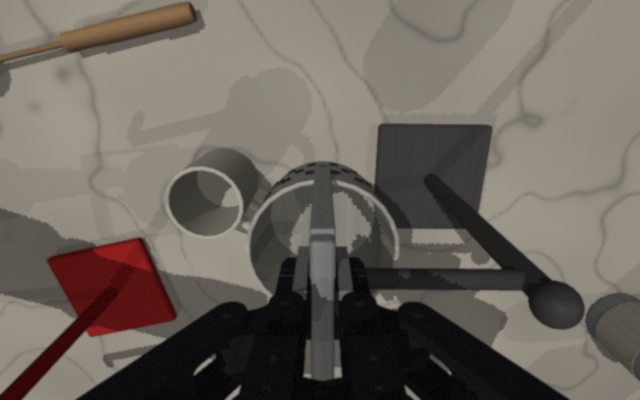

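The hook tip has entered the opening under the bar, and everything clears. I'll go on to the seat and lower.

>>> {"api": "play_rows", "payload": {
  "plan": [
    [-1,0.015,-0.004,0,0],
    [-1,0.03,-0.007,0,0],
    [-1,0.038,-0.009,0,0],
    [-1,0.038,-0.009,-0.008,0],
    [-1,0.038,-0.009,-0.018,0],
    [-1,0.038,-0.009,-0.027,0],
    [-1,0.038,-0.009,-0.034,0],
    [-1,0.038,-0.009,-0.037,0],
    [-1,0.038,-0.009,-0.037,0]
  ]
}}

```text
clock: 16.05
tcp_pos: [0.5903, -0.1886, 0.1726]
orientation: [0.181, 1.564, -0.181]
contact_force: [0.2, 0.5, -3.8]
grip_width: 0.0088
```

```bash
python3 hk.py g .213; python3 -c "
import cv2
cv2.imwrite('pics/g_crop.png',cv2.imread('pics/g_side.png')[180:330,360:560].repeat(4,0).repeat(4,1))"
```

```text
tcp [ 0.5903 -0.1886  0.1726] jaw -13.2 0.0088 [ 0.2  0.5 -3.8] 16.05
wrist basket_bar 0.69 [ 0.584 -0.213  0.213]
wrist arm 1076 [ 0.614 -0.197  0.207] [ 0.615 -0.201] [0.018 0.091] 50.1
wrist ball 1775 [ 0.665 -0.225  0.233] [ 0.654 -0.237  0.226] [ 0.676 -0.22   0.24 ]
side basket_bar 0.82 [ 0.585 -0.216  0.213]
side hook_seat 0.67 [ 0.171 -0.28   0.21 ]
side arm 289 [ 0.601 -0.216  0.207] [ 0.599 -0.23 ] [0.065 0.094] 59.8
side ball 105 [ 0.659 -0.235  0.232] [ 0.649 -0.244  0.226] [ 0.673 -0.223  0.239]
scene basket_bar 0.89 [ 0.576 -0.211  0.213]
scene hook_seat 0.97 [ 0.58  -0.211  0.21 ]
scene arm 120 [ 0.608 -0.211  0.208] [ 0.601 -0.211] [0.076 0.06 ] 22.8
scene ball 60 [ 0.668 -0.232  0.232] [ 0.655 -0.242  0.226] [ 0.677 -0.222  0.241]
```

View pics/g_crop.png

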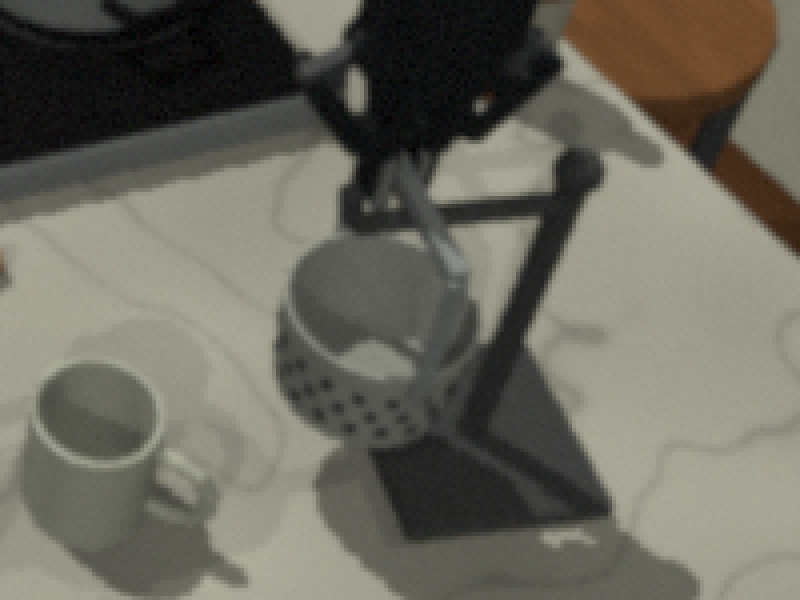

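The bar is across the arm between tip and post and still carried by the gripper (Fz −3.8 N). I'll lower the last millimetres until the weight transfers.

>>> {"api": "play_rows", "payload": {
  "plan": [
    [-1,0,0,-0.001,0],
    [-1,0,0,-0.002,0],
    [-1,0,0,-0.003,0],
    [-1,0,0,-0.003,0]
  ]
}}

```text
clock: 16.9
tcp_pos: [0.5908, -0.1887, 0.1705]
orientation: [0.181, 1.563, -0.18]
contact_force: [-1.3, 1.7, 0.0]
grip_width: 0.0087
```

>>> {"api": "play_rows", "payload": {
  "plan": [
    [-0.7,0,0,0,0],
    [-0.6,0,0,0,0],
    [-0.4,0,0,0,0],
    [-0.2,0,0,0,0],
    [-0.2,0,0,0,0],
    [-0.2,0,0,0,0]
  ]
}}

```text
clock: 17.5
tcp_pos: [0.5908, -0.1887, 0.1702]
orientation: [0.181, 1.563, -0.181]
contact_force: [-1.1, -0.1, -0.8]
grip_width: 0.0343
```

```bash
python3 hk.py i .21; python3 -c "
import cv2
cv2.imwrite('pics/i_crop.png',cv2.imread('pics/i_side.png')[180:330,360:560].repeat(4,0).repeat(4,1))"
```

```text
tcp [ 0.5908 -0.1887  0.1702] jaw -13.2 0.0343 [-1.1 -0.1 -0.8] 17.5
wrist basket_bar 0.81 [ 0.585 -0.213  0.21 ]
wrist hook_seat 0.97 [ 0.582 -0.215  0.21 ]
wrist arm 2516 [ 0.593 -0.203  0.208] [ 0.603 -0.201] [0.04  0.074] 83.8
wrist ball 927 [ 0.667 -0.224  0.232] [ 0.637 -0.233  0.226] [ 0.675 -0.207  0.245]
side basket_bar 0.79 [ 0.593 -0.21   0.21 ]
side basket_bar 0.45 [0.524 0.027 0.21 ]
side hook_seat 0.92 [ 0.174 -0.283  0.21 ]
side hook_seat 0.9 [ 0.586 -0.209  0.21 ]
side arm 339 [ 0.602 -0.215  0.208] [ 0.599 -0.208] [0.087 0.078] 16.5
side ball 109 [ 0.658 -0.234  0.233] [ 0.631 -0.244  0.226] [ 0.672 -0.209  0.244]
scene basket_bar 0.78 [ 0.604 -0.214  0.21 ]
scene basket_bar 0.25 [ 0.783 -0.179  0.21 ]
scene hook_seat 0.61 [ 0.576 -0.209  0.21 ]
scene arm 114 [ 0.614 -0.211  0.208] [ 0.611 -0.216] [0.076 0.078] 2.6
scene ball 62 [ 0.666 -0.23   0.233] [ 0.633 -0.242  0.226] [ 0.678 -0.203  0.244]
```

View pics/i_crop.png

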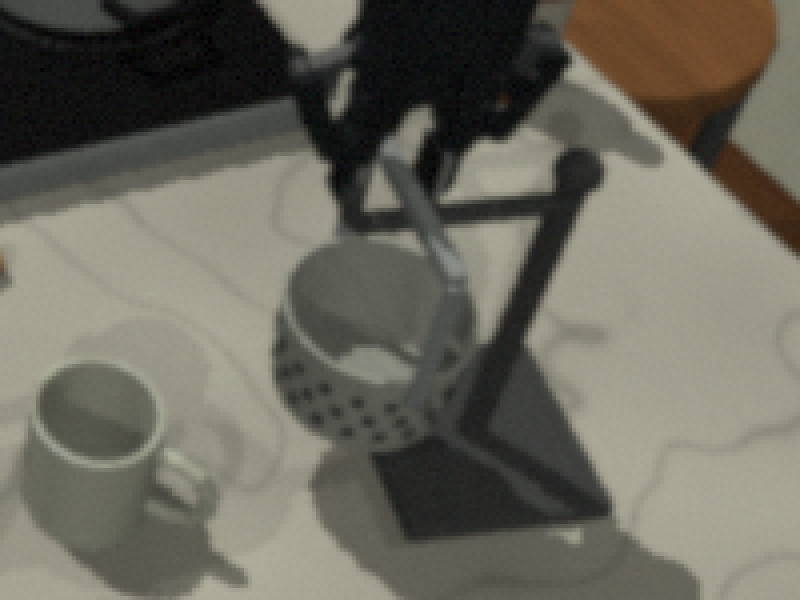

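View pics/i_wrist.png

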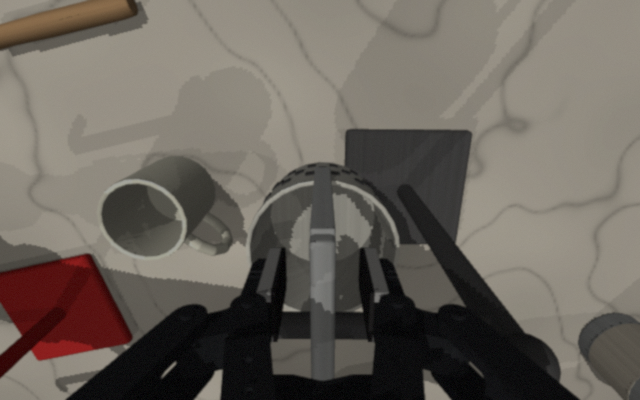

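The fingers are off the bar on both sides and it rests on the hook at its middle. I'll rise straight up, slowly at first.

>>> {"api": "play_rows", "payload": {
  "plan": [
    [-0.2,0,0,0.005,0],
    [-0.2,0,0,0.015,0],
    [-0.2,0,0,0.03,0],
    [-0.2,0,0,0.05,0],
    [-0.2,0,0,0.08,0],
    [-0.2,0,0,0.11,0],
    [-0.2,0,0,0.14,0],
    [-0.2,0,0,0.16,0]
  ]
}}

```text
clock: 18.75
tcp_pos: [0.5913, -0.1894, 0.3342]
orientation: [0.181, 1.559, -0.181]
contact_force: [0.0, -0.3, -0.6]
grip_width: 0.0343
```

>>> {"api": "play_rows", "payload": {
  "plan": [
    [-0.2,0,0,0,0],
    [-0.2,0,0,0,0],
    [-0.2,0,0,0,0],
    [-0.2,0,0,0,0],
    [-0.2,0,0,0,0],
    [-0.2,0,0,0,0],
    [-0.2,0,0,0,0],
    [-0.2,0,0,0,0],
    [-0.2,0,0,0,0],
    [-0.2,0,0,0,0]
  ]
}}

```text
clock: 19.75
tcp_pos: [0.5908, -0.1887, 0.3302]
orientation: [0.181, 1.563, -0.181]
contact_force: [-0.5, 0.4, -0.0]
grip_width: 0.0339
```

```bash
python3 hk.py j .21;python3 hk.py k .21 | grep bar; python3 - <<'E'
from h import *
a=cv2.imread('pics/j_side.png').astype(int);b=cv2.imread('pics/k_side.png').astype(int);print('diff',abs(a-b).max(),abs(a-b).mean())
cv2.imwrite('pics/k_crop.png',cv2.imread('pics/k_side.png')[180:330,360:560].repeat(4,0).repeat(4,1))
H={'power_slide_top':.094,'pan':.04,'mug':0,'spice_jar':0}
for n in ['scene','side']:
    f=grab(n)
    for k in H:
        for d in r.pinpoint(f,k)[:1]:
            p=d['position']; print(n,k,round(d['conf'],2),ray(f,p[0]*640,p[1]*400,H[k]).round(3))
E
```

```text
tcp [ 0.5908 -0.1887  0.3302] jaw -13.2 0.0339 [-0.5  0.4 -0. ] 19.75
wrist basket_bar 0.96 [ 0.587 -0.213  0.21 ]
wrist hook_seat 0.58 [ 0.581 -0.211  0.21 ]
wrist arm 1226 [ 0.607 -0.217  0.209] [ 0.603 -0.217] [0.012 0.1  ] 76.0
wrist ball 630 [ 0.663 -0.229  0.234] [ 0.652 -0.243  0.226] [ 0.676 -0.22   0.239]
side basket_bar 0.85 [ 0.589 -0.217  0.21 ]
side basket_bar 0.3 [0.309 0.174 0.21 ]
side hook_seat 0.91 [ 0.585 -0.207  0.21 ]
side hook_seat 0.79 [ 0.174 -0.284  0.21 ]
side arm 270 [ 0.603 -0.22   0.207] [ 0.601 -0.211] [0.088 0.069] 13.7
side ball 102 [ 0.659 -0.235  0.232] [ 0.651 -0.244  0.226] [ 0.672 -0.222  0.239]
scene basket_bar 0.68 [ 0.588 -0.217  0.21 ]
scene hook_seat 0.86 [ 0.189 -0.291  0.21 ]
scene hook_seat 0.68 [ 0.593 -0.202  0.21 ]
scene arm 122 [ 0.601 -0.217  0.209] [ 0.602 -0.212] [0.077 0.063] 25.0
scene ball 59 [ 0.669 -0.232  0.233] [ 0.655 -0.242  0.226] [ 0.677 -0.223  0.239]
wrist basket_bar 0.64 [ 0.586 -0.215  0.21 ]
wrist basket_bar 0.17 [ 0.581 -0.211  0.21 ]
side basket_bar 0.75 [ 0.588 -0.21   0.21 ]
scene basket_bar 0.8 [ 0.587 -0.216  0.21 ]
diff 30 1.4930013020833333
scene power_slide_top 0.49 [0.483 0.266 0.094]
scene pan 0.72 [0.624 0.215 0.04 ]
scene mug 0.96 [ 0.433 -0.181  0.   ]
side power_slide_top 0.61 [0.498 0.257 0.094]
side pan 0.81 [0.63  0.209 0.04 ]
side mug 0.94 [ 0.45  -0.186  0.   ]
```

View pics/k_crop.png

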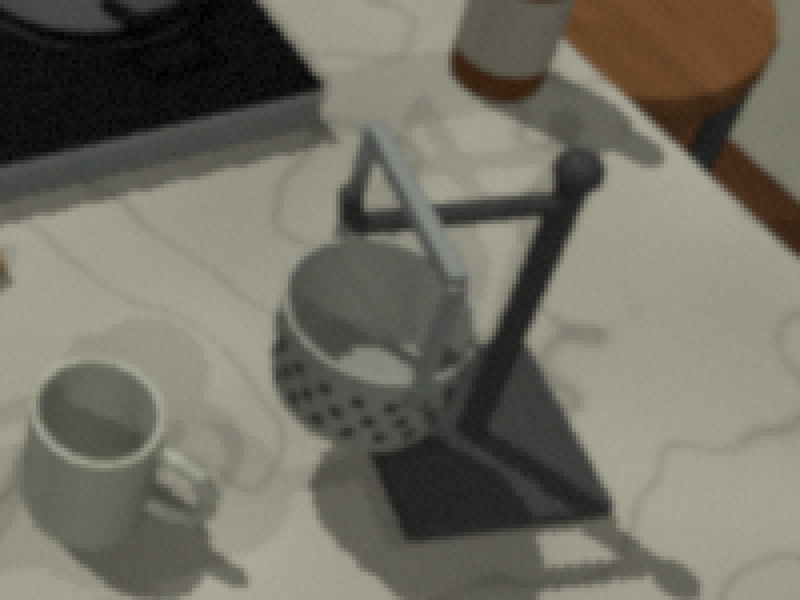

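View pics/k_wrist.png

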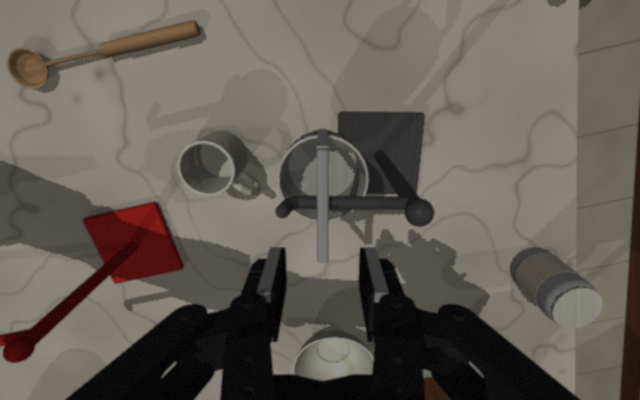

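The basket hangs level on the hook, with the bar crossing the arm at (322,202) in the wrist view. The gripper is clear and frame-to-frame differences look like noise only. Handing in.

```bash
python3 -c "
from h import *
print(r.hand_in())"
```

```text
the job is handed in; nothing more can be done
None
```

I slid the hob's power control to its left stop, then lifted the basket out by its bar and hung it on the dark stand's hook. The job was handed in at about 20 s; the hand-in reports no verdict.

**Last checks**
- **Slide:** it met the stop at about 11 N. It was seen at y≈0.254–0.257 against an expected 0.2545, with one outlying reading of 0.266 from the scene camera.
- **Basket:** it hangs level with the bar's middle about 5 mm from the seat. Two successive pictures differed only by noise.
- **Robot:** the gripper is well above the hook and the wrist reads about zero force.
- **Pan and mug:** both are within the detector's scatter of where they started (up to about 15–25 mm for the pan, most of it noise).

**What failed or disagreed**
- **Fingertip position:** all three cameras showed the closed fingertips about 27 mm behind the reported TCP, not 8 mm ahead as the interface text says. My first slide push therefore passed over the grip without touching it. I used the measured offset from then on, and contact, grasp and hanging all agreed with it.
- **Spice jar:** the detector did not report it in the last check. The arm never went near it after starting out, and it stood upright in the earlier pictures.

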